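# Close the enamel jars for the night

### The job

Put the enamel away for the night: stand every open square jar upright in a well of the wooden rack, fully home on the well's floor, and close each with one of the push-and-twist caps, pressed down and turned clockwise until its lugs are caught and it stays on by itself. Any jar may go in any well and take any cap, and a cap left over may stay on the bench; never tip a jar, and leave the tweezers, paddle and dish where they are.

Things in the scene. Friction and masses are not known exactly. Their poses are not given: they have to be found in the camera images.
- jar1_mid (a point): open square amber glass jar, 180 g, upright on the bench; 3 or 4 are present, all alike. Body 50 x 50 mm (heel bevelled to 45 mm), flat sides square to x and y, up to 46 mm above its base; round shoulder 45 mm across up to 54 mm; neck 30 mm across with a flat mouth 70 mm above the base. This point is on its axis, 35 mm above the base; z points up to the mouth.
- jar2_mid (a point): jar like jar1, same frame. Necks: four lugs stand out to 38.5 mm diameter over the four flat sides (+x, +y, -x, -y), each 45 degrees wide, 63 to 66 mm above the base, with 45 degree gaps over the corners. Under each lug is a pocket 8 mm wide; seen from above its anticlockwise end has a catch down to 61 mm, its clockwise end a stop down to 56.5 mm.
- jar3_mid (a point): jar like jar1, same frame
- jar4_mid (a point): jar like jar1, same frame
- cap1_mid (a point): loose off-white plastic push-and-twist cap, rim down on the bench; four are alike and fit every jar. 50 mm across (grip it anywhere round its side), 25 mm high, 32 g. This point is on its axis, 12.5 mm above its rim; z up through its closed top. Inside 44 mm across; four inner lugs, 5 mm wide, 3 mm thick, 2 mm above the rim, reach in to 33 mm diameter at +x, +y, -x, -y; four small bars on the top lie over them.
- cap2_mid (a point): cap like cap1, same frame. Caps inside: a sprung liner disc (2 N per mm) bears on the jar's mouth. Set on with its lugs and bars over the jar's corners (within 13 degrees) a cap drops until its rim is 61 mm above the jar's base; off that angle its lugs rest on the jar's lugs, 3 mm higher.
- cap3_mid (a point): cap like cap1, same frame. To close: from there push 5 to 7 mm down (10 to 14 N; rim 56 to 54 mm above the jar's base; at 54 it meets the shoulder), so the lugs pass below the catches, and keeping it down turn it clockwise seen from above, 45 degrees, to the stops.
- cap4_mid (a point): cap like cap1, same frame. Caught: when let go the spring lifts the cap into the pockets; it stays with its rim 58 mm above the jar's base, lugs and bars over the jar's flat sides, this point 35.5 mm above the jar's listed point. Not caught, it stands 3 mm or more higher and lifts off.
- well1 (a point): a square well of the rack: a pale beech block, 190 x 190 mm, 24 mm high, fixed to the bench, with four wells at the corners of a 92 mm square. Each is 54 x 54 mm, 18 mm deep, floor 6 mm above the bench; it holds a jar with 2 mm to spare each side and keeps it from turning (5 degrees of play either way). This point: centre of the well's mouth, level with the rack's top; x, y along its sides, z up.
- well2 (a point): a well of the rack like well1, same frame
- well3 (a point): a well of the rack like well1, same frame
- well4 (a point): a well of the rack like well1, same frame
- tweezers: bystander: steel tweezers lying on the bench, 170 x 25 mm, 8 mm high; origin under the middle, length along x
- paddle: bystander: charred wooden paddle, blade 75 x 50 mm, handle 110 mm, 20 mm high; origin near the joint of blade and handle, on the bench
- dish: bystander: white ceramic dish, 80 mm across, 30 mm high; origin at the centre of its base
Not all that is in view belongs to the job. What is shaped like the part that bears cap3_mid but black is not meant. Leave any turquoise look-alike of the part that bears cap2_mid alone.

How it is judged:
By the outcome, as a careful person would: the job done as asked, in the order asked, and still so for the second after the job is handed in, with the robot touching nothing.
Of jar1, jar2, jar3, jar4 only 3 to 4 are there at a start; the rules pass over those that are not, and their reading is None.
At some moment in a run one of cap1, cap2, cap3, cap4 may be knocked a few centimetres aside while the robot is not near it.
It also fails if it takes over 210 s, if anything falls off the work surface, if the arm or the gripper's body presses on something with over 40 N, if the wrist force passes 120 N, or if a joint passes its speed limit or range.

### The arm

A 6-joint arm with a two-finger parallel gripper is mounted at the origin on the work surface. World frame = base frame: x ahead of the robot, y to its left, z up, the work surface at z = 0. Lengths are in m, angles in rad, forces in N, time in s.
With the tool pointing down it reaches from about 0.3 to 0.775 m from the base axis. Payload 14.6 kg.
Tool frame: the origin (TCP) lies at the very end of the fingers, on their centre line; the grasp point (between the pads) lies 19 mm behind it; z points along the fingers, y is the line along which they close (so a half turn about z gives the same grasp; the last joint's range is limited). The gripper opens to 94 mm and grips with 3 to 60 N. Pads are 16 mm wide; open, the fingers measure 119 mm over their backs; the gripper's body (75 mm by 177 mm) begins 78 mm behind the grasp point.
Start: joints at [-1.221, 0.3, 1.521, -0, 1.321, -0.067], TCP at [0.223, -0.503, 0.205] pointing down, gripper open.
Joint ranges: [-3.03, 3.03], [-0.79, 2.21], [0.23, 2.52], [-1.04, 4.18], [0, 3.07], [-2.55, 2.55]. Speed limits (rad/s): [2.22, 2.22, 2.57, 3.14, 3.14, 3.14].

### API

Orientations are given as [roll, pitch, yaw] about the fixed x, y, z axes, in that order (R = Rz(yaw) Ry(pitch) Rx(roll)).
In Python, from station import ctrl gives the robot as it stands.
- The arm moves only by the tool carry_out, never from a script. Its argument "motion" is text: rows parted by semicolons, each of 7 numbers parted by spaces: the shift along the world's x, y, z in m, then the turn, a rotation vector about the world's x, y, z in degrees, then the closure in counts, from 0 (fully open) to 255 (shut). In form: dx dy dz wx wy wz hand; .... A call has 1 to 20 rows; each row shifts and turns the commanded pose from where the row before left it; what a row does not reach is not made up. A row lasts 1/12 s, in which the tool goes at most 41.7 mm and 7.16 degrees, less where a joint would pass 70% of its speed; a pose out of reach is approached as far as the arm can. A call is refused whole if a number of a shift passes 0.0417 or a number of a turn 7.16, either way. A call with a gripper value outside its range is refused whole. The fingers move at their own pace and stop on an object; "grip_force" is the grip in N (left out, the last holds). Time passes only in rows, so rows that do not move let the fingers close. It gives the time, the measured TCP pose, the force, the opening and the grip force at its end, in the units of the state.
- ctrl.get_obs(): the state, without advancing time (a new reading comes with each control period).
- ctrl.camera(name): name is "side" or "top"; returns a dict with "pixels" (480x640x3 uint8, red, green, blue), "range_z" (480x640 float32, m along the optical axis (not along the pixel's ray), 0 where there is no reading), "K" (3x3 intrinsics, pixels), "position" and "attitude" of the camera in the world. Camera axes: x right, y up, looking along -z (the intrinsics and any distortion apply to the point x, -y, -z); pixel columns grow to the right and rows downward; lengths in m; the calibration is good to about 2 mm. A picture is of the moment at which its call begins.
- ctrl.hand_in(): hands the job in; it is judged then, once.
The state is a dict: "time_s": time; "qpos": joint angles; "joint_vel": joint speeds; "tau": joint torques, N m; "ee_pos": TCP position; "eef_rot": TCP orientation; "force": force on the tool from outside, world axes, zero at the start; "moment": the same for the moment, N m; "grip_width": finger opening in m; "grip_force": force on a finger pad.
Only numpy, scipy, OpenCV 4.12 (cv2) and the standard library are available. Lean on these libraries where they do the work, as an engineer would, in place of code of your own. Each camera call takes 0.05 s, during which the arm holds its last target. There are 200 camera calls.

## Working session

There is one attempt and no reset: what is moved stays moved. The work goes in short steps, Python scripts to look and compute and a tool call to move; the robot and the scene stay as the last step left them, time stands still between calls to the robot, and variables do not carry over. Pictures are saved under pics/ and viewed, at most 14 in all, crops included, and the job is handed in when it is done.

Besides the shell and the picture viewer there is one more tool, called after ">>>" by a JSON object that holds its "fn" and its "kwargs", one argument or row to a line. carry_out: Moves the arm, as the interface text tells. Its arguments: {"type":"object","properties":{"motion":{"type":"string"},"grip_force":{"type":"number"}},"required":["motion"]}

```bash
mkdir -p pics; ls
cat > h.py <<'E'
import numpy as np, cv2
from station import ctrl
from scipy.spatial.transform import Rotation as R
def cam(n):
    c=ctrl.camera(n); return c
def Rot(c):
    a=np.array(c["attitude"],float)
    if a.shape==(3,3): return a
    return R.from_euler('xyz',a).as_matrix() if a.size==3 else R.from_quat(a).as_matrix()
def ray(c,u,v):
    K=c["K"]; d=np.array([(u-K[0,2])/K[0,0],-(v-K[1,2])/K[1,1],-1.0]); return Rot(c)@d
def onplane(c,u,v,z):
    d=ray(c,u,v); p=np.array(c["position"]); return p+d*(z-p[2])/d[2]
def cloud(c):
    K=c["K"]; v,u=np.mgrid[:480,:640]; D=c["range_z"]
    P=np.stack([(u-K[0,2])/K[0,0]*D,-(v-K[1,2])/K[1,1]*D,-D],-1)
    return P@Rot(c).T+np.array(c["position"])
E
python3 - <<'E'
from h import *
print({k:np.round(v,3) for k,v in ctrl.get_obs().items()})
for n in("top","side"):
    c=cam(n); print(n,c["position"],c["attitude"],c["K"].tolist(),[k for k in c])
    cv2.imwrite(f"pics/{n}0.png",c["pixels"][...,::-1]); np.savez(f"{n}0.npz",**c)
E
```

```text
pics
{'time_s': np.float64(0.0), 'qpos': array([-1.221,  0.3  ,  1.522, -0.   ,  1.321, -0.067]), 'joint_vel': array([ 0.   , -0.002,  0.001, -0.001, -0.001,  0.001]), 'tau': array([ 1.0000e-03, -5.3180e+01, -3.5274e+01,  7.1000e-02,  2.4000e-02,
       -0.0000e+00]), 'ee_pos': array([ 0.223, -0.503,  0.205]), 'eef_rot': array([-3.14 , -0.   ,  0.417]), 'force': array([-0.502, -0.378,  0.217]), 'moment': array([0.039, 0.058, 0.034]), 'grip_force': np.float64(0.0), 'grip_width': np.float64(0.094)}
top [0.41406425 0.00737646 1.09505334] [ 0.14041943  0.00342149 -1.5432925 ] [[445.0978426732787, 0.0, 316.3820521339114], [0.0, 445.0978426732787, 246.0025773374648], [0.0, 0.0, 1.0]] ['pixels', 'range_z', 'K', 'position', 'attitude']
side [0.2512343  0.65534421 0.76377036] [ 0.78896041  0.01304015 -2.68194632] [[558.836888727463, 0.0, 311.3832118000893], [0.0, 558.836888727463, 243.0628958600955], [0.0, 0.0, 1.0]] ['pixels', 'range_z', 'K', 'position', 'attitude']
```

View pics/top0.png

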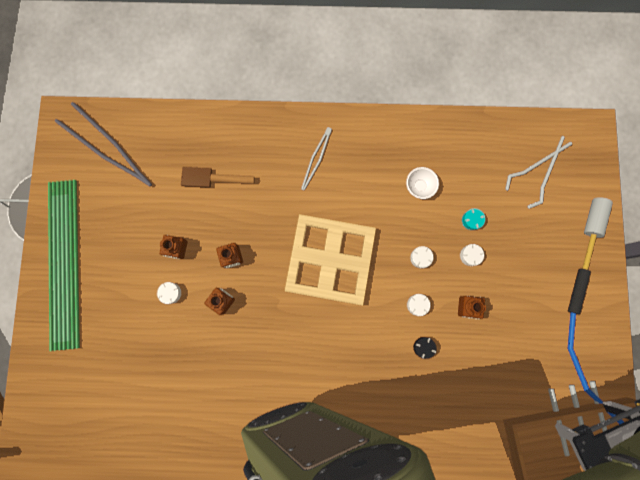

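View pics/side0.png

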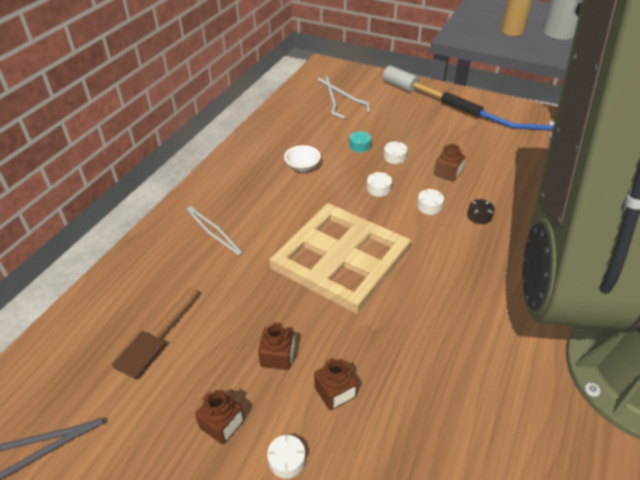

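The top view shows four jars at (173,246), (229,255), (219,300) and (473,307). The white caps are at (169,293), (422,257), (472,255) and (419,305), and the rack centre is at (332,260). The look-alikes are the turquoise cap at (474,219) and the black one at (426,347); the off-white four fit the description. I'll measure these and confirm in a crop.

```bash
cat > meas.py <<'E'
from h import *
def caps(c):
    P=c["pixels"]; hsv=cv2.cvtColor(P,cv2.COLOR_RGB2HSV)
    m=((hsv[...,1]<60)&(hsv[...,2]>150)).astype(np.uint8); m[:200]=0;m[360:]=0;m[:,:100]=0;m[:,520:]=0
    n,l,s,ce=cv2.connectedComponentsWithStats(m); out=[]
    for i in range(1,n):
        if 150<s[i,4]<900:
            cn=max(cv2.findContours((l==i).astype(np.uint8),0,2)[0],key=cv2.contourArea)
            out.append((cv2.minEnclosingCircle(cn),s[i,4]))
    return out
E
python3 - <<'E'
from meas import *
c=dict(np.load("top0.npz")); 
for (ce,r),a in caps(c): print("cap",np.round(ce,1),r,a,onplane(c,*ce,0.025).round(4))
X=cloud(c); ok=c["range_z"]>0
print("bench z",np.median(X[390:400,330:380,2]) , np.median(X[300:350,110:140,2]))
z=X[...,2]
for u,v in[(173,246),(229,255),(219,300),(473,307)]:
    w=np.zeros(z.shape,bool); w[v-24:v+24,u-24:u+24]=1
    q=X[w&ok&(z>.030)&(z<.05)][:,:2]; t=X[w&ok&(z>.06)]
    r=cv2.minAreaRect((q*1000).astype(np.float32)); print("jar",u,v,len(q),[np.round(a,1) for a in r],"top",len(t),t.mean(0).round(4),np.ptp(t,0).round(3))
    b=X[w&ok&(z>.04)][:,:2]
w=np.zeros(z.shape,bool); w[205:315,275:390]=1
q=X[w&ok&(z>.016)&(z<.032)][:,:2]; print("rack",cv2.minAreaRect((q*1000).astype(np.float32)))
img=c["pixels"][...,::-1]
a=cv2.resize(img[225:325,140:265],None,fx=6,fy=6,interpolation=cv2.INTER_CUBIC)
b=cv2.resize(img[200:365,395:495],None,fx=3.63,fy=3.63,interpolation=cv2.INTER_CUBIC)
a=cv2.resize(a,(437,350)); b=b[:598]; o=np.zeros((598,437+b.shape[1],3),np.uint8); o[:350,:437]=a; o[:b.shape[0],437:]=b
cv2.imwrite("pics/crop1.png",o); print(o.shape)
E
```

```text
cap [471.7 254.5] 11.813125610351562 410 [ 0.5546 -0.3609  0.025 ]
cap [421.5 257. ] 11.236202239990234 385 [ 0.5452 -0.2396  0.025 ]
cap [167.7 292.7] 10.997135162353516 370 [0.4427 0.368  0.025 ]
cap [418.4 304.7] 11.512555122375488 400 [ 0.4307 -0.2316  0.025 ]
bench z -0.0008730202381460606 -0.0012502533087589418
jar 173 246 199 [array([553. , 363.2]), array([51.5, 50.9]), np.float64(80.8)] top 120 [0.5527 0.3623 0.0659] [0.038 0.039 0.013]
jar 229 255 182 [array([535.5, 225.3]), array([51.3, 50.6]), np.float64(17.9)] top 118 [0.5358 0.2247 0.0665] [0.036 0.038 0.013]
jar 219 300 188 [array([426. , 242.8]), array([51. , 50.4]), np.float64(56.6)] top 128 [0.4254 0.2424 0.066 ] [0.037 0.035 0.013]
jar 473 307 201 [array([ 427.8, -355.5]), array([49.7, 51. ]), np.float64(82.4)] top 126 [ 0.4275 -0.3555  0.0667] [0.037 0.037 0.013]
rack ((534.017333984375, -19.124221801757812), (189.99893188476562, 190.3612823486328), 81.26457214355469)
(598, 800, 3)
```

View pics/crop1.png

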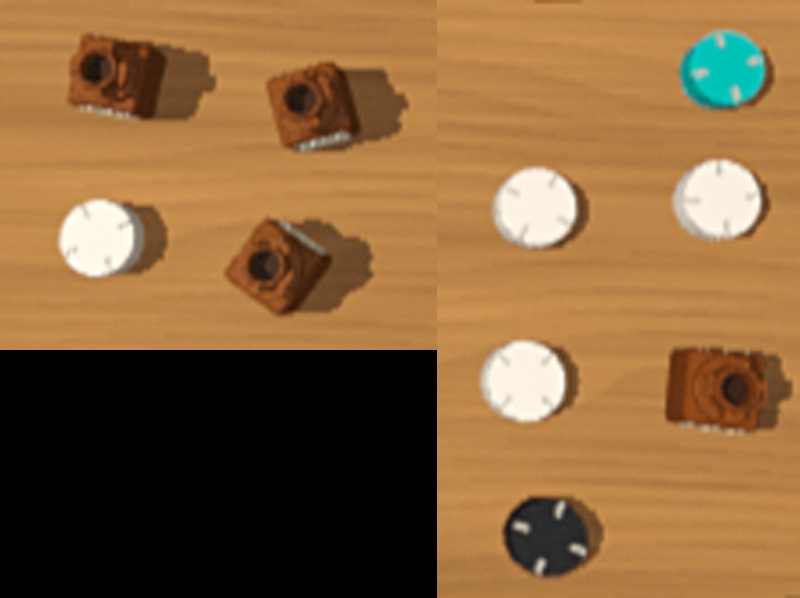

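The crop confirms it: four off-white caps with dark bars, and the turquoise and black look-alikes are separate. Next I'll get the targets, including the cap bar angles.

```bash
cat >> meas.py <<'E'
def capinfo(c,X=None):
    X=cloud(c) if X is None else X; z=X[...,2]; g=cv2.cvtColor(c["pixels"],cv2.COLOR_RGB2GRAY).astype(float); res=[]
    for (ce,r),a in caps(c):
        u,v=map(int,ce); w=np.zeros(z.shape,bool); w[v-16:v+17,u-16:u+17]=1
        m=w&(c["range_z"]>0)&(z>.018)&(z<.13)
        zt=np.median(z[m]); m&=abs(z-zt)<.005
        q=X[m]; ctr=cv2.minEnclosingCircle((q[:,:2]*1000).astype(np.float32)); xy=q[:,:2].mean(0)
        d=X[m][:,:2]-xy; rr=np.hypot(*d.T); k=(rr>.012)&(rr<.0205)
        dark=np.clip(np.median(g[m])-g[m],5,None)-5
        s=(dark*np.exp(-4j*np.arctan2(d[:,1],d[:,0])))[k].sum(); t=dark[k].sum()
        res.append((np.round(ce,0),xy.round(4),np.array(ctr[0]).round(1),round(ctr[1],1),round(zt,4),"bars",round(-np.degrees(np.angle(s))/4,1),"conf",round(abs(s)/t,2)))
    return res
E
python3 - <<'E'
from meas import *
c=dict(np.load("top0.npz"))
for r in capinfo(c): print(*r)
a=np.radians(-8.74); C=np.array([.534,-.0191])
for i in(1,-1):
  for j in(1,-1): print("well",i,j,(C+R.from_euler('z',a).as_matrix()[:2,:2]@[.046*i,.046*j]).round(4))
E
```

```text
[472. 254.] [ 0.554  -0.3639] [ 554.3 -364.3] 25.9 0.0245 bars 6.7 conf 0.92
[422. 257.] [ 0.5453 -0.2413] [ 545.3 -241.5] 25.4 0.0246 bars -30.0 conf 0.92
[168. 293.] [0.4419 0.3682] [442.3 368.9] 25.2 0.0238 bars 28.6 conf 0.92
[418. 305.] [ 0.4298 -0.2332] [ 429.8 -233.5] 25.1 0.0244 bars -43.4 conf 0.94
well 1 1 [0.5865 0.0194]
well 1 -1 [ 0.5725 -0.0716]
well -1 1 [0.4955 0.0334]
well -1 -1 [ 0.4815 -0.0576]
```

>>> {"fn": "carry_out", "kwargs": {
  "motion": ".0256 .0184 -.0119 0 0 -3.94 0;.0256 .0184 -.0119 0 0 -3.94 0;.0256 .0184 -.0119 0 0 -3.94 0;.0256 .0184 -.0119 0 0 -3.94 0;.0256 .0184 -.0119 0 0 -3.94 0;.0256 .0184 -.0119 0 0 -3.94 0;.0256 .0184 -.0119 0 0 -3.94 0;.0256 .0184 -.0119 0 0 -3.94 0;0 0 -.02 0 0 0 0;0 0 -.02 0 0 0 0;0 0 0 0 0 0 0",
  "grip_force": 40
}}

```text
time_s: 1.02
ee_pos: [0.4263, -0.3539, 0.0664]
eef_rot: [-3.138, 0.005, -0.132]
force: [-0.5, -0.3, -0.4]
grip_width: 0.0941
grip_force: 0.0
```

>>> {"fn": "carry_out", "kwargs": {
  "motion": "0 0 -.022 0 0 0 0;0 0 -.022 0 0 0 0;0 0 0 0 0 0 0;0 0 0 0 0 0 0"
}}

```text
time_s: 1.35
ee_pos: [0.4271, -0.3558, 0.0266]
eef_rot: [-3.141, 0.001, -0.134]
force: [-0.0, -0.6, 0.6]
grip_width: 0.094
grip_force: 0.0
```

>>> {"fn": "carry_out", "kwargs": {
  "motion": "0 0 -.002 0 0 0 255;0 0 0 0 0 0 255;0 0 0 0 0 0 255;0 0 0 0 0 0 255;0 0 0 0 0 0 255;0 0 0 0 0 0 255;0 0 0 0 0 0 255;0 0 0 0 0 0 255"
}}

```text
time_s: 2.02
ee_pos: [0.4275, -0.3558, 0.0244]
eef_rot: [3.141, -0.0, -0.133]
force: [-0.6, 0.3, 2.3]
grip_width: 0.0499
grip_force: 39.9
```

>>> {"fn": "carry_out", "kwargs": {
  "motion": "0 0 .035 0 0 0 255;0 0 .035 0 0 0 255;0 0 .035 0 0 0 255;.00675 .0373 0 0 0 -.14 255;.00675 .0373 0 0 0 -.14 255;.00675 .0373 0 0 0 -.14 255;.00675 .0373 0 0 0 -.14 255;.00675 .0373 0 0 0 -.14 255;.00675 .0373 0 0 0 -.14 255;.00675 .0373 0 0 0 -.14 255;.00675 .0373 0 0 0 -.14 255;0 0 -.025 0 0 0 255;0 0 -.025 0 0 0 255;0 0 -.024 0 0 0 255;0 0 0 0 0 0 255;0 0 0 0 0 0 255;0 0 0 0 0 0 255"
}}

```text
time_s: 3.43
ee_pos: [0.482, -0.0575, 0.0565]
eef_rot: [3.142, -0.001, -0.153]
force: [-0.6, -0.8, -1.0]
grip_width: 0.0499
grip_force: 39.9
```

Run:
```python
from meas import *
c=cam("side"); np.savez("s1.npz",**c); o=ctrl.get_obs(); print(o["ee_pos"].round(4),o["eef_rot"].round(4))
cv2.imwrite("pics/s1.png",cv2.resize(c["pixels"][150:330,240:440,::-1],None,fx=3,fy=3,interpolation=cv2.INTER_CUBIC))
```

```text
[ 0.4822 -0.0576  0.0567] [ 3.1415e+00 -2.1000e-03 -1.5320e-01]
```

View pics/s1.png

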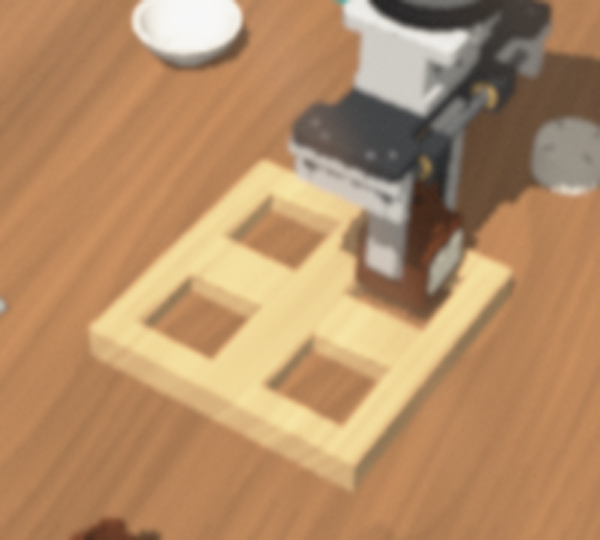

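The picture shows the jar hanging upright just above the near-robot right well at crop (410,290), looking aligned. Now lowering it.

>>> {"fn": "carry_out", "kwargs": {
  "motion": "0 0 -.007 0 0 0 255;0 0 -.006 0 0 0 255;0 0 -.005 0 0 0 255;0 0 -.004 0 0 0 255;0 0 0 0 0 0 255"
}}

```text
time_s: 3.9
ee_pos: [0.4809, -0.0572, 0.0323]
eef_rot: [-3.142, 0.002, -0.153]
force: [-0.1, -0.4, -1.9]
grip_width: 0.0494
grip_force: 39.9
```

>>> {"fn": "carry_out", "kwargs": {
  "motion": "0 0 -.0025 0 0 0 255;0 0 0 0 0 0 255;0 0 0 0 0 0 0;0 0 0 0 0 0 0;0 0 0 0 0 0 0;0 0 0 0 0 0 0;0 0 .035 0 0 0 0;0 0 .035 0 0 0 0;0 0 .03 0 0 0 0;-.0055 .03 0 0 0 6.54 0;-.0055 .03 0 0 0 6.54 0;-.0055 .03 0 0 0 6.54 0;-.0055 .03 0 0 0 6.54 0;-.0055 .03 0 0 0 6.54 0;-.0055 .03 0 0 0 6.54 0;-.0055 .03 0 0 0 6.54 0;-.0055 .03 0 0 0 6.54 0;-.0055 .03 0 0 0 6.54 0;-.0055 .03 0 0 0 6.54 0"
}}

```text
time_s: 5.48
ee_pos: [0.4259, 0.2442, 0.131]
eef_rot: [3.141, -0.0, 0.994]
force: [0.6, -0.6, 0.7]
grip_width: 0.094
grip_force: 0.0
```

>>> {"fn": "carry_out", "kwargs": {
  "motion": "0 0 -.035 0 0 0 0;0 0 0 0 0 0 0;0 0 0 0 0 0 0"
}}

```text
time_s: 5.73
ee_pos: [0.4256, 0.2423, 0.0951]
eef_rot: [-3.14, 0.003, 0.988]
force: [-0.6, -0.1, -0.1]
grip_width: 0.0943
grip_force: 0.0
```

>>> {"fn": "carry_out", "kwargs": {
  "motion": "0 0 -.03 0 0 0 0;0 0 -.03 0 0 0 0;0 0 -.011 0 0 0 0;0 0 0 0 0 0 0;0 0 0 0 0 0 255;0 0 0 0 0 0 255;0 0 0 0 0 0 255;0 0 0 0 0 0 255;0 0 0 0 0 0 255;0 0 0 0 0 0 255"
}}

```text
time_s: 6.57
ee_pos: [0.4266, 0.2428, 0.0252]
eef_rot: [3.141, -0.001, 0.989]
force: [-0.5, -0.4, -0.2]
grip_width: 0.0573
grip_force: 0.0
```

>>> {"fn": "carry_out", "kwargs": {
  "motion": "0 0 .035 0 0 0 255;0 0 .035 0 0 0 255;0 0 .035 0 0 0 255;.0099 -.0299 0 0 0 3.53 255;.0099 -.0299 0 0 0 3.53 255;.0099 -.0299 0 0 0 3.53 255;.0099 -.0299 0 0 0 3.53 255;.0099 -.0299 0 0 0 3.53 255;.0099 -.0299 0 0 0 3.53 255;.0099 -.0299 0 0 0 3.53 255;0 0 -.025 0 0 0 255;0 0 -.025 0 0 0 255;0 0 -.024 0 0 0 255;0 0 0 0 0 0 255;0 0 0 0 0 0 255"
}}

```text
time_s: 7.82
ee_pos: [0.4954, 0.0334, 0.0557]
eef_rot: [-3.14, 0.0, 1.42]
force: [0.6, 0.2, 0.0]
grip_width: 0.0004
grip_force: 0.0
```

The fingers were still closing when the lift began, so they came up empty. I'll check the jar.

```bash
cat >> meas.py <<'E'
def jar(c,u,v):
    X=cloud(c); z=X[...,2]; ok=c["range_z"]>0
    w=np.zeros(z.shape,bool); w[v-24:v+24,u-24:u+24]=1
    q=X[w&ok&(z>.030)&(z<.05)][:,:2]; t=X[w&ok&(z>.06)]
    r=cv2.minAreaRect((q*1000).astype(np.float32)); return [np.round(a,1) for a in r],"top",len(t),t.mean(0).round(4)
E
python3 - <<'E'
from meas import *
c=cam("top"); print(jar(c,219,300))
cv2.imwrite("pics/t2.png",cv2.resize(c["pixels"][200:370,140:500,::-1],None,fx=2.2,fy=2.2,interpolation=cv2.INTER_CUBIC))
E
```

```text
([array([425.9, 242.8]), array([50.4, 50.7]), np.float64(57.0)], 'top', 119, array([0.4254, 0.2424, 0.0663]))
```

View pics/t2.png

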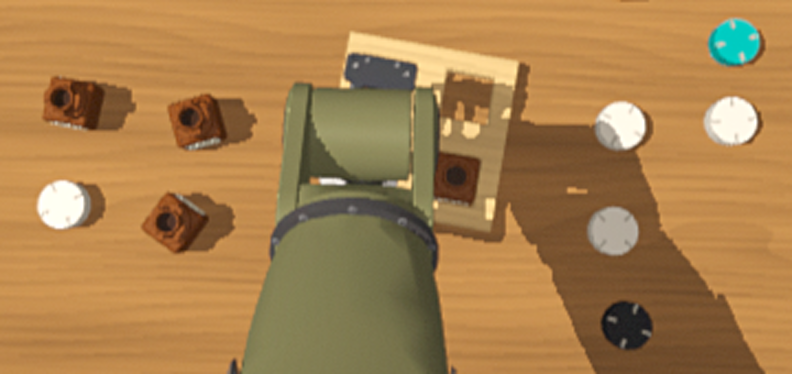

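Jar C stands undisturbed at crop (172,220), and jar D sits in its well at (457,178). Going back for C.

>>> {"fn": "carry_out", "kwargs": {
  "motion": "0 0 .035 0 0 0 0;0 0 .035 0 0 0 0;-.0099 .0299 0 0 0 -3.53 0;-.0099 .0299 0 0 0 -3.53 0;-.0099 .0299 0 0 0 -3.53 0;-.0099 .0299 0 0 0 -3.53 0;-.0099 .0299 0 0 0 -3.53 0;-.0099 .0299 0 0 0 -3.53 0;-.0099 .0299 0 0 0 -3.53 0;0 0 -.034 0 0 0 0;0 0 -.034 0 0 0 0;0 0 -.034 0 0 0 0;0 0 0 0 0 0 0;0 0 0 0 0 0 0;0 0 0 0 0 0 255;0 0 0 0 0 0 255;0 0 0 0 0 0 255;0 0 0 0 0 0 255;0 0 0 0 0 0 255;0 0 0 0 0 0 255"
}}

```text
time_s: 9.53
ee_pos: [0.4267, 0.2428, 0.0242]
eef_rot: [3.141, -0.001, 0.988]
force: [0.2, 0.3, -0.3]
grip_width: 0.0571
grip_force: 0.0
```

>>> {"fn": "carry_out", "kwargs": {
  "motion": "0 0 0 0 0 0 255;0 0 0 0 0 0 255;0 0 0 0 0 0 255;0 0 0 0 0 0 255"
}}

```text
time_s: 9.87
ee_pos: [0.4265, 0.2427, 0.0239]
eef_rot: [-3.142, -0.0, 0.989]
force: [-1.2, -1.0, 5.7]
grip_width: 0.0496
grip_force: 40.0
```

>>> {"fn": "carry_out", "kwargs": {
  "motion": "0 0 .035 0 0 0 255;0 0 .035 0 0 0 255;0 0 .035 0 0 0 255;.0099 -.0299 0 0 0 3.53 255;.0099 -.0299 0 0 0 3.53 255;.0099 -.0299 0 0 0 3.53 255;.0099 -.0299 0 0 0 3.53 255;.0099 -.0299 0 0 0 3.53 255;.0099 -.0299 0 0 0 3.53 255;.0099 -.0299 0 0 0 3.53 255;0 0 -.025 0 0 0 255;0 0 -.025 0 0 0 255;0 0 -.024 0 0 0 255;0 0 0 0 0 0 255;0 0 0 0 0 0 255;0 0 -.007 0 0 0 255;0 0 -.006 0 0 0 255;0 0 -.005 0 0 0 255;0 0 -.004 0 0 0 255;0 0 0 0 0 0 255"
}}

```text
time_s: 11.53
ee_pos: [0.4955, 0.0334, 0.0322]
eef_rot: [-3.141, 0.0, 1.42]
force: [0.4, -0.9, -2.3]
grip_width: 0.0499
grip_force: 40.0
```

>>> {"fn": "carry_out", "kwargs": {
  "motion": "0 0 -.0025 0 0 0 255;0 0 0 0 0 0 255;0 0 0 0 0 0 0;0 0 0 0 0 0 0;0 0 0 0 0 0 0;0 0 0 0 0 0 0;0 0 .035 0 0 0 0;0 0 .035 0 0 0 0;0 0 .035 0 0 0 0;.0057 .0274 0 0 0 3.8 0;.0057 .0274 0 0 0 3.8 0;.0057 .0274 0 0 0 3.8 0;.0057 .0274 0 0 0 3.8 0;.0057 .0274 0 0 0 3.8 0;.0057 .0274 0 0 0 3.8 0;.0057 .0274 0 0 0 3.8 0;0 0 -.035 0 0 0 0;0 0 0 0 0 0 0"
}}

```text
time_s: 13.03
ee_pos: [0.5334, 0.2256, 0.0954]
eef_rot: [-3.135, 0.0, 1.886]
force: [-0.1, -1.0, -2.3]
grip_width: 0.0939
grip_force: 0.0
```

```bash
python3 -c "
from meas import *
c=cam('top'); print(jar(c,173,246)); print(*capinfo(c),sep='\n')"
```

```text
([array([526.2, 344.9]), array([0., 0.]), np.float64(0.0)], 'top', 2247, array([0.5071, 0.2379, 0.4052]))
(array([472., 255.]), array([ 0.554, -0.364]), array([ 554.5, -364.2]), 26.1, np.float64(0.0245), 'bars', np.float64(6.7), 'conf', np.float64(0.93))
(array([421., 257.]), array([ 0.5453, -0.2412]), array([ 545. , -241.8]), 25.4, np.float64(0.0245), 'bars', np.float64(-29.6), 'conf', np.float64(0.93))
(array([418., 305.]), array([ 0.43  , -0.2331]), array([ 429.7, -233.2]), 25.6, np.float64(0.0244), 'bars', np.float64(-43.2), 'conf', np.float64(0.95))
```

>>> {"fn": "carry_out", "kwargs": {
  "motion": "0 0 -.025 0 0 0 0;0 0 -.025 0 0 0 0;0 0 -.026 0 0 0 0;0 0 0 0 0 0 0;0 0 0 0 0 0 0;0 0 0 0 0 0 255;0 0 0 0 0 0 255;0 0 0 0 0 0 255;0 0 0 0 0 0 255;0 0 0 0 0 0 255;0 0 0 0 0 0 255;0 0 0 0 0 0 255;0 0 0 0 0 0 255;0 0 0 0 0 0 255;0 0 0 0 0 0 255"
}}

```text
time_s: 14.33
ee_pos: [0.5358, 0.2252, 0.0244]
eef_rot: [3.141, 0.0, 1.884]
force: [1.4, -0.3, 2.1]
grip_width: 0.0495
grip_force: 40.0
```

>>> {"fn": "carry_out", "kwargs": {
  "motion": "0 0 .035 0 0 0 255;0 0 .035 0 0 0 255;0 0 .035 0 0 0 255;.0072 -.0294 0 0 0 -3.8 255;.0072 -.0294 0 0 0 -3.8 255;.0072 -.0294 0 0 0 -3.8 255;.0072 -.0294 0 0 0 -3.8 255;.0072 -.0294 0 0 0 -3.8 255;.0072 -.0294 0 0 0 -3.8 255;.0074 -.0294 0 0 0 -3.8 255;0 0 -.025 0 0 0 255;0 0 -.025 0 0 0 255;0 0 -.024 0 0 0 255;0 0 0 0 0 0 255;0 0 0 0 0 0 255;0 0 -.007 0 0 0 255;0 0 -.006 0 0 0 255;0 0 -.005 0 0 0 255;0 0 -.004 0 0 0 255;0 0 0 0 0 0 255"
}}

```text
time_s: 16.0
ee_pos: [0.5859, 0.0194, 0.0326]
eef_rot: [-3.141, 0.0, 1.42]
force: [-0.8, 0.7, -1.7]
grip_width: 0.05
grip_force: 40.0
```

>>> {"fn": "carry_out", "kwargs": {
  "motion": "0 0 -.0025 0 0 0 255;0 0 0 0 0 0 255;0 0 0 0 0 0 76;0 0 0 0 0 0 76;0 0 0 0 0 0 76;0 0 .035 0 0 0 76;0 0 .035 0 0 0 0;0 0 .035 0 0 0 0;-.0033 .0344 0 0 0 -.05 0;-.0033 .0344 0 0 0 -.05 0;-.0033 .0344 0 0 0 -.05 0;-.0033 .0344 0 0 0 -.05 0;-.0033 .0344 0 0 0 -.05 0;-.0033 .0344 0 0 0 -.05 0;-.0033 .0344 0 0 0 -.05 0;-.0033 .0344 0 0 0 -.05 0;-.0033 .0344 0 0 0 -.05 0;-.0033 .034 0 0 0 -.05 0"
}}

```text
time_s: 17.5
ee_pos: [0.5529, 0.3648, 0.1361]
eef_rot: [3.141, -0.0, 1.411]
force: [-0.6, -0.2, 0.2]
grip_width: 0.094
grip_force: 0.0
```

>>> {"fn": "carry_out", "kwargs": {
  "motion": "0 0 -.03 0 0 0 0;0 0 0 0 0 0 0;0 0 0 0 0 0 0"
}}

```text
time_s: 17.75
ee_pos: [0.5526, 0.3624, 0.1047]
eef_rot: [-3.139, 0.002, 1.411]
force: [0.5, -0.4, 0.2]
grip_width: 0.094
grip_force: 0.0
```

>>> {"fn": "carry_out", "kwargs": {
  "motion": "0 0 -.03 0 0 0 0;0 0 -.03 0 0 0 0;0 0 -.021 0 0 0 0;0 0 0 0 0 0 0;0 0 0 0 0 0 0;0 0 0 0 0 0 255;0 0 0 0 0 0 255;0 0 0 0 0 0 255;0 0 0 0 0 0 255;0 0 0 0 0 0 255;0 0 0 0 0 0 255;0 0 0 0 0 0 255;0 0 0 0 0 0 255;0 0 0 0 0 0 255;0 0 0 0 0 0 255"
}}

```text
time_s: 19.0
ee_pos: [0.5533, 0.363, 0.0249]
eef_rot: [3.141, -0.0, 1.411]
force: [0.2, -0.6, 1.4]
grip_width: 0.0496
grip_force: 40.0
```

>>> {"fn": "carry_out", "kwargs": {
  "motion": "0 0 .035 0 0 0 255;0 0 .035 0 0 0 255;0 0 .035 0 0 0 255;.0017 -.0395 0 0 0 .04 255;.0017 -.0395 0 0 0 .04 255;.0017 -.0395 0 0 0 .04 255;.0017 -.0395 0 0 0 .04 255;.0017 -.0395 0 0 0 .04 255;.0017 -.0395 0 0 0 .04 255;.0017 -.0395 0 0 0 .04 255;.0018 -.0395 0 0 0 .04 255;.0018 -.0395 0 0 0 .04 255;.0018 -.0395 0 0 0 .04 255;.0018 -.0395 0 0 0 .04 255;0 0 -.025 0 0 0 255;0 0 -.025 0 0 0 255;0 0 -.024 0 0 0 255;0 0 0 0 0 0 255;0 0 0 0 0 0 255"
}}

```text
time_s: 20.58
ee_pos: [0.5718, -0.0714, 0.0552]
eef_rot: [-3.139, -0.0, 1.419]
force: [0.4, -0.1, -0.8]
grip_width: 0.0499
grip_force: 40.0
```

>>> {"fn": "carry_out", "kwargs": {
  "motion": "0 0 -.007 0 0 0 255;0 0 -.006 0 0 0 255;0 0 -.005 0 0 0 255;0 0 -.004 0 0 0 255;0 0 0 0 0 0 255"
}}

```text
time_s: 21.0
ee_pos: [0.5721, -0.0714, 0.0331]
eef_rot: [-3.141, -0.0, 1.419]
force: [0.6, -0.1, -2.4]
grip_width: 0.0498
grip_force: 40.0
```

>>> {"fn": "carry_out", "kwargs": {
  "motion": "0 0 -.0025 0 0 0 255;0 0 0 0 0 0 255;0 0 0 0 0 0 76;0 0 0 0 0 0 76;0 0 0 0 0 0 76;0 0 .035 0 0 0 76;0 0 .035 0 0 0 0;0 0 .035 0 0 0 0;-.0054 -.0339 0 0 0 0 0;-.0054 -.0339 0 0 0 0 0;-.0054 -.0339 0 0 0 0 0;-.0054 -.0339 0 0 0 0 0;-.0056 -.0341 0 0 0 0 0;0 0 0 0 0 0 0;0 0 0 0 0 0 0"
}}

```text
time_s: 22.25
ee_pos: [0.5447, -0.2427, 0.1363]
eef_rot: [3.141, 0.0, 1.416]
force: [-0.5, -0.8, -0.5]
grip_width: 0.0942
grip_force: 0.0
```

Run:
```python
from meas import *
c=cam('top'); X=cloud(c); ok=c["range_z"]>0
q=X[205:315,275:390][ok[205:315,275:390]]
for w in [(.5865,.0194),(.5725,-.0716),(.4955,.0334),(.4815,-.0576)]:
    n=q[(np.hypot(*(q[:,:2]-w).T)<.028)]; t=n[(n[:,2]>.066)&(n[:,2]<.085)]
    s=q[(np.abs(q[:,:2]-w).max(1)<.035)&(q[:,2]>.036)&(q[:,2]<.056)]
    r=cv2.minAreaRect((s[:,:2]*1000).astype(np.float32))
    print(w,len(t),cv2.minEnclosingCircle((t[:,:2]*1000).astype(np.float32)),np.median(t[:,2]).round(4),t[:,:2].mean(0).round(4),"body",[np.round(a,1) for a in r])
for r in capinfo(c): print(*r)
cv2.imwrite("pics/t3.png",cv2.resize(c["pixels"][200:370,140:500,::-1],None,fx=2.2,fy=2.2,interpolation=cv2.INTER_CUBIC))
```

```text
(0.5865, 0.0194) 107 ((585.997314453125, 19.270442962646484), 19.159543991088867) 0.072 [0.5855 0.0193] body [array([585.4,  19.5]), array([49.7, 50.8]), np.float64(81.3)]
(0.5725, -0.0716) 107 ((572.1912231445312, -70.46658325195312), 19.27757453918457) 0.0728 [ 0.5714 -0.0704] body [array([571.8, -70.6]), array([49.9, 50.6]), np.float64(81.4)]
(0.4955, 0.0334) 102 ((495.3149719238281, 33.84572219848633), 19.38309669494629) 0.0727 [0.495  0.0337] body [array([495.5,  33.8]), array([49.9, 51. ]), np.float64(81.8)]
(0.4815, -0.0576) 115 ((481.8992919921875, -57.835140228271484), 19.718671798706055) 0.0724 [ 0.4818 -0.0573] body [array([481.6, -57.6]), array([50. , 50.9]), np.float64(82.1)]
[420. 256.] [ 0.5487 -0.2329] [ 547.5 -238.3] 25.0 0.0245 bars 23.5 conf 0.33
[167. 285.] [0.4611 0.3723] [461.1 372.9] 25.6 0.0237 bars 28.9 conf 0.94
```

View pics/t3.png

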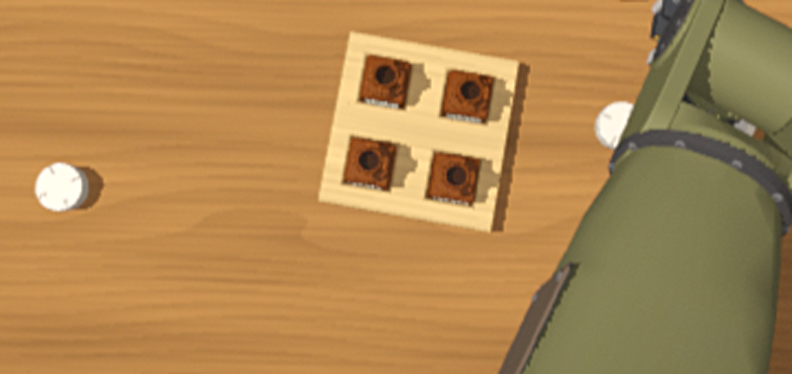

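All four jars stand in their wells at crop (387,80), (467,93), (370,162) and (455,178). The left cap has been knocked to crop (61,187). Starting the caps now.

>>> {"fn": "carry_out", "kwargs": {
  "motion": "0 0 -.033 0 0 0 0;0 0 -.033 0 0 0 0;0 0 -.032 0 0 0 0;0 0 -.032 0 0 0 0;0 0 0 0 0 0 0;0 0 0 0 0 0 0;0 0 0 0 0 0 0"
}}

```text
time_s: 22.88
ee_pos: [0.5457, -0.2406, 0.0073]
eef_rot: [3.141, 0.0, 1.42]
force: [0.4, -0.6, 0.3]
grip_width: 0.0941
grip_force: 0.0
```

>>> {"fn": "carry_out", "kwargs": {
  "motion": "0 -.0005 -.002 0 0 0 255;0 0 0 0 0 0 255;0 0 0 0 0 0 255;0 0 0 0 0 0 255;0 0 0 0 0 0 255;0 0 0 0 0 0 255;0 0 0 0 0 0 255;0 0 0 0 0 0 255;0 0 0 0 0 0 255;0 0 0 0 0 0 255",
  "grip_force": 45
}}

```text
time_s: 23.72
ee_pos: [0.5452, -0.2418, 0.0043]
eef_rot: [3.141, 0.0, 1.419]
force: [-0.7, 0.5, 1.1]
grip_width: 0.0499
grip_force: 45.0
```

>>> {"fn": "carry_out", "kwargs": {
  "motion": "0 0 .038 0 0 0 255;0 0 .038 0 0 0 255;0 0 .039 0 0 0 255;.0054 .0341 0 0 0 -4.8 255;.0054 .0341 0 0 0 -4.8 255;.0054 .0341 0 0 0 -4.8 255;.0054 .0341 0 0 0 -4.8 255;.0052 .0342 0 0 0 -4.8 255;0 0 -.014 0 0 0 255;0 0 -.014 0 0 0 255;0 0 -.012 0 0 0 255;0 0 0 0 0 0 255;0 0 0 0 0 0 255;0 0 0 0 0 0 255"
}}

```text
time_s: 24.88
ee_pos: [0.5722, -0.0715, 0.0799]
eef_rot: [3.141, -0.0, 0.999]
force: [-0.5, -0.3, 0.4]
grip_width: 0.0503
grip_force: 45.0
```

>>> {"fn": "carry_out", "kwargs": {
  "motion": "0 0 -.003 0 0 0 255;0 0 -.003 0 0 0 255;0 0 -.003 0 0 0 255;0 0 -.002 0 0 0 255;0 0 0 0 0 0 255;0 0 0 0 0 0 255"
}}

```text
time_s: 25.38
ee_pos: [0.5722, -0.0713, 0.0687]
eef_rot: [3.141, -0.0, 1.0]
force: [-1.2, -1.6, 4.6]
grip_width: 0.0502
grip_force: 45.0
```

>>> {"fn": "carry_out", "kwargs": {
  "motion": "0 0 -.0018 0 0 0 255;0 0 -.0017 0 0 0 255;0 0 0 0 0 0 255;0 0 0 0 0 0 255"
}}

```text
time_s: 25.72
ee_pos: [0.5723, -0.0713, 0.0658]
eef_rot: [3.141, -0.0, 1.0]
force: [-3.7, -0.7, 11.0]
grip_width: 0.0501
grip_force: 45.0
```

>>> {"fn": "carry_out", "kwargs": {
  "motion": "0 0 -.0005 0 0 -5.5 255;0 0 0 0 0 -5.5 255;0 0 0 0 0 -5.5 255;0 0 0 0 0 -5.5 255;0 0 0 0 0 -5.5 255;0 0 0 0 0 -5.5 255;0 0 0 0 0 -5.5 255;0 0 0 0 0 -5.5 255;0 0 0 0 0 -3 255;0 0 0 0 0 0 255"
}}

```text
time_s: 26.55
ee_pos: [0.5729, -0.0712, 0.0656]
eef_rot: [3.141, -0.003, 0.176]
force: [-1.0, 0.5, 10.7]
grip_width: 0.05
grip_force: 45.0
```

```bash
python3 -c "
from h import *
o=ctrl.get_obs(); print(o['moment'].round(3),o['force'].round(2),np.degrees(o['eef_rot'][2]).round(2),o['ee_pos'].round(4))"
```

```text
[ 0.058  0.042 -0.016] [-1.    0.5  10.75] 10.08 [ 0.5729 -0.0712  0.0656]
```

>>> {"fn": "carry_out", "kwargs": {
  "motion": "0 0 0 0 0 -3 255;0 0 0 0 0 -3 255;0 0 0 0 0 0 255;0 0 0 0 0 0 255"
}}

```text
time_s: 26.88
ee_pos: [0.5729, -0.0712, 0.0657]
eef_rot: [3.141, -0.003, 0.075]
force: [-0.3, -0.5, 10.9]
grip_width: 0.0504
grip_force: 45.0
```

```bash
cat > st.py <<'E'
from h import *
o=ctrl.get_obs(); print(o['moment'].round(3),o['force'].round(2),np.degrees(o['eef_rot'][2]).round(2),o['ee_pos'].round(4))
E
python3 st.py
```

```text
[0.092 0.168 0.088] [-0.35 -0.49 10.95] 4.28 [ 0.5729 -0.0712  0.0657]
```

>>> {"fn": "carry_out", "kwargs": {
  "motion": "0 0 0 0 0 -3 255;0 0 0 0 0 -3 255;0 0 0 0 0 0 255;0 0 0 0 0 0 255"
}}

```text
time_s: 27.22
ee_pos: [0.5727, -0.0715, 0.0656]
eef_rot: [3.14, -0.002, -0.029]
force: [-1.1, -2.2, 11.5]
grip_width: 0.05
grip_force: 45.0
```

```bash
python3 st.py
```

```text
[-0.348  0.307  0.746] [-1.14 -2.17 11.46] -1.66 [ 0.5727 -0.0715  0.0656]
```

>>> {"fn": "carry_out", "kwargs": {
  "motion": "0 0 0 0 0 0 76;0 0 0 0 0 0 76;0 0 0 0 0 0 76;0 0 .025 0 0 0 76;0 0 .025 0 0 0 0;-.0023 -.0366 0 0 0 6.46 0;-.0023 -.0366 0 0 0 6.46 0;-.0023 -.0366 0 0 0 6.46 0;-.0023 -.0366 0 0 0 6.46 0;-.0023 -.0366 0 0 0 6.46 0;-.0023 -.0366 0 0 0 6.46 0;-.0023 -.0366 0 0 0 6.46 0;-.0026 -.0363 0 0 0 6.46 0;0 0 -.02 0 0 0 0;0 0 -.02 0 0 0 0;0 0 0 0 0 0 0"
}}

```text
time_s: 28.55
ee_pos: [0.5513, -0.3629, 0.0697]
eef_rot: [-3.135, 0.0, 0.871]
force: [-0.8, 0.7, -1.3]
grip_width: 0.0942
grip_force: 0.0
```

```bash
cat > jc.py <<'E'
from meas import *
import sys
c=cam('top'); X=cloud(c); ok=c["range_z"]>0
q=X[205:315,275:390][ok[205:315,275:390]]
for w in [(.5865,.0194),(.5725,-.0716),(.4955,.0334),(.4815,-.0576)]:
    n=q[(np.hypot(*(q[:,:2]-w).T)<.02)]; t=n[(n[:,2]>.068)&(n[:,2]<.12)]
    if len(t): print(w,len(t),np.median(t[:,2]).round(4),cv2.minEnclosingCircle((t[:,:2]*1000).astype(np.float32)))
for r in capinfo(c): print(*r)
if len(sys.argv)>1: cv2.imwrite(sys.argv[1],cv2.resize(c["pixels"][200:370,140:500,::-1],None,fx=2.2,fy=2.2,interpolation=cv2.INTER_CUBIC))
E
python3 jc.py pics/t4.png
```

```text
(0.5865, 0.0194) 103 0.0727 ((586.0310668945312, 19.253149032592773), 19.133705139160156)
(0.5725, -0.0716) 235 0.0883 ((572.7772216796875, -71.81988525390625), 19.78128433227539)
(0.4955, 0.0334) 101 0.0726 ((495.471923828125, 33.7285270690918), 19.387388229370117)
(0.4815, -0.0576) 109 0.0728 ((481.6792907714844, -57.61511993408203), 19.55031967163086)
[354. 240.] [ 0.5851 -0.0714] [582.2 -70.5] 53.4 0.029 bars -0.0 conf nan
[472. 259.] [ 0.5635 -0.3567] [ 558.8 -360.7] 24.4 0.0247 bars -27.1 conf 0.4
[167. 285.] [0.4608 0.3722] [461.1 372.8] 25.3 0.0239 bars 29.2 conf 0.95
[418. 305.] [ 0.4298 -0.2331] [ 429.7 -233.2] 25.5 0.0245 bars -43.4 conf 0.93meas.py:21: RuntimeWarning: invalid value encountered in scalar divide
  res.append((np.round(ce,0),xy.round(4),np.array(ctr[0]).round(1),round(ctr[1],1),round(zt,4),"bars",round(-np.degrees(np.angle(s))/4,1),"conf",round(abs(s)/t,2)))
```

>>> {"fn": "carry_out", "kwargs": {
  "motion": "0 0 -.024 0 0 0 0;0 0 -.024 0 0 0 0;0 0 -.020 0 0 0 0;0 0 0 0 0 0 0;0 0 0 0 0 0 0;0 0 0 0 0 0 0"
}}

```text
time_s: 29.1
ee_pos: [0.5542, -0.364, 0.0085]
eef_rot: [3.139, -0.0, 0.873]
force: [1.0, -0.5, 0.2]
grip_width: 0.094
grip_force: 0.0
```

>>> {"fn": "carry_out", "kwargs": {
  "motion": "0 0 -.0035 0 0 0 255;0 0 0 0 0 0 255;0 0 0 0 0 0 255;0 0 0 0 0 0 255;0 0 0 0 0 0 255;0 0 0 0 0 0 255;0 0 0 0 0 0 255;0 0 0 0 0 0 255;0 0 0 0 0 0 255;0 0 0 0 0 0 255"
}}

```text
time_s: 29.93
ee_pos: [0.5533, -0.3637, 0.0028]
eef_rot: [3.141, -0.0, 0.872]
force: [-0.1, -0.4, 1.4]
grip_width: 0.0502
grip_force: 45.0
```

>>> {"fn": "carry_out", "kwargs": {
  "motion": "0 0 .038 0 0 0 255;0 0 .038 0 0 0 255;0 0 .039 0 0 0 255;.0032 .0383 0 0 0 2.96 255;.0032 .0383 0 0 0 2.96 255;.0032 .0383 0 0 0 2.96 255;.0032 .0383 0 0 0 2.96 255;.0032 .0383 0 0 0 2.96 255;.0032 .0383 0 0 0 2.96 255;.0032 .0383 0 0 0 2.96 255;.0032 .0383 0 0 0 2.96 255;.0032 .0383 0 0 0 2.96 255;.0036 .0383 0 0 0 2.96 255;0 0 -.014 0 0 0 255;0 0 -.014 0 0 0 255;0 0 -.011 0 0 0 255;0 0 0 0 0 0 255;0 0 0 0 0 0 255;0 0 0 0 0 0 255"
}}

```text
time_s: 31.52
ee_pos: [0.586, 0.019, 0.0794]
eef_rot: [3.141, -0.0, 1.388]
force: [-0.2, 0.1, 0.3]
grip_width: 0.0503
grip_force: 45.0
```

>>> {"fn": "carry_out", "kwargs": {
  "motion": "0 0 -.003 0 0 0 255;0 0 -.003 0 0 0 255;0 0 -.003 0 0 0 255;0 0 -.003 0 0 0 255;0 0 0 0 0 0 255;0 0 0 0 0 0 255"
}}

```text
time_s: 32.02
ee_pos: [0.5858, 0.0193, 0.0671]
eef_rot: [3.141, 0.0, 1.389]
force: [-1.6, -0.5, 6.2]
grip_width: 0.0508
grip_force: 45.0
```

>>> {"fn": "carry_out", "kwargs": {
  "motion": "0 0 -.0015 0 0 0 255;0 0 -.0015 0 0 0 255;0 0 0 0 0 0 255;0 0 0 0 0 0 255;0 0 0 0 0 -5.5 255;0 0 0 0 0 -5.5 255;0 0 0 0 0 -5.5 255;0 0 0 0 0 -5.5 255;0 0 0 0 0 -5.5 255;0 0 0 0 0 -5.5 255;0 0 0 0 0 -5.5 255;0 0 0 0 0 -5.5 255;0 0 0 0 0 -3 255;0 0 0 0 0 -3 255;0 0 0 0 0 0 255;0 0 0 0 0 0 255"
}}

```text
time_s: 33.35
ee_pos: [0.5865, 0.0194, 0.0649]
eef_rot: [3.14, -0.002, 0.516]
force: [-0.1, -0.3, 8.5]
grip_width: 0.0502
grip_force: 45.0
```

```bash
python3 st.py
```

```text
[0.028 0.102 0.03 ] [-0.12 -0.29  8.54] 29.55 [0.5865 0.0194 0.0649]
```

>>> {"fn": "carry_out", "kwargs": {
  "motion": "0 0 -.0012 0 0 0 255;0 0 0 0 0 -3 255;0 0 0 0 0 -3 255;0 0 0 0 0 0 255;0 0 0 0 0 0 255"
}}

```text
time_s: 33.77
ee_pos: [0.5868, 0.0193, 0.0639]
eef_rot: [3.14, -0.003, 0.411]
force: [1.0, 0.5, 9.6]
grip_width: 0.0505
grip_force: 45.0
```

```bash
python3 st.py
```

```text
[-0.02  -0.103  0.286] [1.02 0.49 9.59] 23.57 [0.5868 0.0193 0.0639]
```

>>> {"fn": "carry_out", "kwargs": {
  "motion": "0 0 -.0012 0 0 0 255;0 0 0 0 0 -2.5 255;0 0 0 0 0 -2.5 255;0 0 0 0 0 0 255;0 0 0 0 0 0 255"
}}

```text
time_s: 34.18
ee_pos: [0.5876, 0.0197, 0.0635]
eef_rot: [3.14, -0.005, 0.325]
force: [3.6, 2.9, 13.2]
grip_width: 0.0503
grip_force: 45.0
```

```bash
python3 st.py
```

```text
[ 0.464 -0.664  0.72 ] [ 3.6   2.9  13.22] 18.61 [0.5876 0.0197 0.0635]
```

>>> {"fn": "carry_out", "kwargs": {
  "motion": "0 0 0 0 0 0 76;0 0 0 0 0 0 76;0 0 0 0 0 0 76;0 0 .025 0 0 0 76;0 0 .03 0 0 0 0;-.0174 -.0281 0 0 0 5.71 0;-.0174 -.0281 0 0 0 5.71 0;-.0174 -.0281 0 0 0 5.71 0;-.0174 -.0281 0 0 0 5.71 0;-.0174 -.0281 0 0 0 5.71 0;-.0174 -.0281 0 0 0 5.71 0;-.0174 -.0281 0 0 0 5.71 0;-.0174 -.0281 0 0 0 5.71 0;-.0174 -.0278 0 0 0 5.71 0;0 0 0 0 0 0 0;0 0 0 0 0 0 0"
}}

```text
time_s: 35.52
ee_pos: [0.4283, -0.2341, 0.1162]
eef_rot: [-3.141, -0.0, 1.218]
force: [0.8, -0.1, -0.8]
grip_width: 0.094
grip_force: 0.0
```

```bash
python3 jc.py pics/t5.png
```

```text
(0.5865, 0.0194) 231 0.0885 ((586.6264038085938, 19.544387817382812), 19.80512046813965)
(0.5725, -0.0716) 236 0.0887 ((572.7476196289062, -71.73361206054688), 19.833940505981445)
(0.4955, 0.0334) 102 0.0731 ((495.3577575683594, 33.92683410644531), 19.248672485351562)
(0.4815, -0.0576) 108 0.0725 ((481.61407470703125, -57.591156005859375), 19.596454620361328)
[314. 233.] [0.6016 0.0257] [597.5  20.9] 55.0 0.0275 bars -0.0 conf nan
[354. 240.] [ 0.588  -0.0753] [582.4 -73.1] 55.0 0.0287 bars -0.0 conf nan
[167. 285.] [0.461  0.3722] [461.  372.2] 26.2 0.0238 bars 28.4 conf 0.95
[418. 304.] [ 0.4316 -0.2293] [ 430.  -232.8] 24.7 0.0243 bars -35.9 conf 0.35meas.py:21: RuntimeWarning: invalid value encountered in scalar divide
  res.append((np.round(ce,0),xy.round(4),np.array(ctr[0]).round(1),round(ctr[1],1),round(zt,4),"bars",round(-np.degrees(np.angle(s))/4,1),"conf",round(abs(s)/t,2)))
```

>>> {"fn": "carry_out", "kwargs": {
  "motion": "0 0 -.028 0 0 0 0;0 0 -.028 0 0 0 0;0 0 -.028 0 0 0 0;0 0 -.022 0 0 0 0;0 0 0 0 0 0 0;0 0 0 0 0 0 0;0 0 0 0 0 0 0"
}}

```text
time_s: 36.15
ee_pos: [0.43, -0.233, 0.0115]
eef_rot: [3.14, 0.0, 1.221]
force: [0.6, 0.3, 1.3]
grip_width: 0.094
grip_force: 0.0
```

>>> {"fn": "carry_out", "kwargs": {
  "motion": "0 0 -.007 0 0 0 255;0 0 0 0 0 0 255;0 0 0 0 0 0 255;0 0 0 0 0 0 255;0 0 0 0 0 0 255;0 0 0 0 0 0 255;0 0 0 0 0 0 255;0 0 0 0 0 0 255;0 0 0 0 0 0 255;0 0 0 0 0 0 255"
}}

```text
time_s: 36.98
ee_pos: [0.4291, -0.2333, 0.0035]
eef_rot: [3.141, 0.0, 1.221]
force: [0.6, 0.2, 2.4]
grip_width: 0.05
grip_force: 45.0
```

>>> {"fn": "carry_out", "kwargs": {
  "motion": "0 0 .038 0 0 0 255;0 0 .038 0 0 0 255;0 0 .039 0 0 0 255;.0087 .0293 0 0 0 -1.73 255;.0087 .0293 0 0 0 -1.73 255;.0087 .0293 0 0 0 -1.73 255;.0087 .0293 0 0 0 -1.73 255;.0087 .0293 0 0 0 -1.73 255;.0087 .0294 0 0 0 -1.73 255;0 0 -.014 0 0 0 255;0 0 -.014 0 0 0 255;0 0 -.012 0 0 0 255;0 0 0 0 0 0 255;0 0 0 0 0 0 255;0 0 0 0 0 0 255"
}}

```text
time_s: 38.23
ee_pos: [0.4815, -0.0575, 0.079]
eef_rot: [3.141, -0.0, 1.04]
force: [0.3, 0.7, 0.1]
grip_width: 0.0502
grip_force: 45.0
```

Drop expected at TCP 0.0705.

>>> {"fn": "carry_out", "kwargs": {
  "motion": "0 0 -.003 0 0 0 255;0 0 -.003 0 0 0 255;0 0 -.003 0 0 0 255;0 0 -.002 0 0 0 255;0 0 0 0 0 0 255;0 0 0 0 0 0 255"
}}

```text
time_s: 38.73
ee_pos: [0.4815, -0.0574, 0.0676]
eef_rot: [3.141, -0.0, 1.04]
force: [-1.6, 0.1, 5.8]
grip_width: 0.0499
grip_force: 45.0
```

>>> {"fn": "carry_out", "kwargs": {
  "motion": "0 0 -.0017 0 0 0 255;0 0 -.0017 0 0 0 255;0 0 0 0 0 0 255;0 0 0 0 0 0 255;0 0 0 0 0 -5.5 255;0 0 0 0 0 -5.5 255;0 0 0 0 0 -5.5 255;0 0 0 0 0 -5.5 255;0 0 0 0 0 -5.5 255;0 0 0 0 0 -5.5 255;0 0 0 0 0 -5.5 255;0 0 0 0 0 -5.5 255;0 0 0 0 0 -3 255;0 0 0 0 0 -3 255;0 0 0 0 0 -3 255;0 0 0 0 0 0 255;0 0 0 0 0 0 255"
}}

```text
time_s: 40.15
ee_pos: [0.4821, -0.0575, 0.065]
eef_rot: [3.141, -0.002, 0.115]
force: [-1.3, 0.4, 10.6]
grip_width: 0.0499
grip_force: 45.0
```

```bash
python3 st.py
```

```text
[ 0.04   0.08  -0.028] [-1.27  0.41 10.56] 6.56 [ 0.4821 -0.0575  0.065 ]
```

>>> {"fn": "carry_out", "kwargs": {
  "motion": "0 0 -.0007 0 0 -2.5 255;0 0 0 0 0 -2.5 255;0 0 0 0 0 -2.5 255;0 0 0 0 0 0 255;0 0 0 0 0 0 255"
}}

```text
time_s: 40.57
ee_pos: [0.4818, -0.0574, 0.0647]
eef_rot: [3.141, -0.002, -0.014]
force: [-6.2, 1.2, 19.8]
grip_width: 0.0499
grip_force: 45.0
```

```bash
python3 st.py
```

```text
[0.34  1.135 1.325] [-6.24  1.18 19.76] -0.81 [ 0.4818 -0.0574  0.0647]
```

>>> {"fn": "carry_out", "kwargs": {
  "motion": "0 0 0 0 0 0 76;0 0 0 0 0 0 76;0 0 0 0 0 0 76;0 0 .025 0 0 0 76;0 0 .03 0 0 0 0;-.0019 .0391 0 0 0 6 0;-.0019 .0391 0 0 0 6 0;-.0019 .0391 0 0 0 6 0;-.0019 .0391 0 0 0 6 0;-.0019 .0391 0 0 0 6 0;-.0019 .0391 0 0 0 6 0;-.0019 .0391 0 0 0 6 0;-.0019 .0391 0 0 0 6 0;-.0019 .0391 0 0 0 6 0;-.0019 .0391 0 0 0 6 0;-.0019 .0388 0 0 0 6 0;0 0 -.03 0 0 0 0;0 0 -.025 0 0 0 0;0 0 0 0 0 0 0;0 0 0 0 0 0 0"
}}

```text
time_s: 42.23
ee_pos: [0.4598, 0.372, 0.0625]
eef_rot: [-3.14, 0.002, 1.136]
force: [0.3, 0.6, 1.0]
grip_width: 0.0939
grip_force: 0.0
```

```bash
python3 jc.py pics/t6.png 2>/dev/null
```

```text
(0.5865, 0.0194) 234 0.0881 ((586.3348388671875, 19.58791732788086), 19.856473922729492)
(0.5725, -0.0716) 236 0.0887 ((572.5728149414062, -71.65213012695312), 19.894216537475586)
(0.4955, 0.0334) 100 0.0724 ((495.4122009277344, 33.93103790283203), 19.249753952026367)
(0.4815, -0.0576) 250 0.0882 ((481.5671691894531, -57.568931579589844), 19.92227554321289)
[314. 233.] [0.6021 0.0243] [597.5  20.9] 54.9 0.0271 bars -0.0 conf nan
[354. 240.] [ 0.5874 -0.0717] [581.3 -71.9] 53.5 0.0282 bars -0.0 conf nan
[347. 279.] [ 0.4904 -0.0636] [487.2 -60.2] 54.1 0.0264 bars -0.0 conf nan
[167. 285.] [0.4609 0.3718] [461.3 372.7] 25.3 0.0237 bars 28.0 conf 0.94
```

Three caught at 0.088. Down on the last cap.

>>> {"fn": "carry_out", "kwargs": {
  "motion": ".0005 0 -.03 0 0 0 0;0 0 -.024 0 0 0 0;0 0 0 0 0 0 0;0 0 0 0 0 0 0;0 0 0 0 0 0 0"
}}

```text
time_s: 42.7
ee_pos: [0.462, 0.373, 0.0117]
eef_rot: [3.14, -0.003, 1.135]
force: [-0.1, 0.7, 0.6]
grip_width: 0.0943
grip_force: 0.0
```

>>> {"fn": "carry_out", "kwargs": {
  "motion": "-.0005 -.0005 -.007 0 0 0 255;0 0 0 0 0 0 255;0 0 0 0 0 0 255;0 0 0 0 0 0 255;0 0 0 0 0 0 255;0 0 0 0 0 0 255;0 0 0 0 0 0 255;0 0 0 0 0 0 255;0 0 0 0 0 0 255;0 0 0 0 0 0 255"
}}

```text
time_s: 43.53
ee_pos: [0.4604, 0.3721, 0.0024]
eef_rot: [3.142, -0.0, 1.136]
force: [-0.5, 0.6, 1.4]
grip_width: 0.0501
grip_force: 45.0
```

>>> {"fn": "carry_out", "kwargs": {
  "motion": "0 0 .038 0 0 0 255;0 0 .038 0 0 0 255;0 0 .039 0 0 0 255;.0038 -.0376 0 0 0 .85 255;.0038 -.0376 0 0 0 .85 255;.0038 -.0376 0 0 0 .85 255;.0038 -.0376 0 0 0 .85 255;.0038 -.0376 0 0 0 .85 255;.0038 -.0376 0 0 0 .85 255;.0038 -.0376 0 0 0 .85 255;.0038 -.0376 0 0 0 .85 255;.0042 -.0377 0 0 0 .85 255;0 0 -.014 0 0 0 255;0 0 -.014 0 0 0 255;0 0 -.011 0 0 0 255;0 0 0 0 0 0 255;0 0 0 0 0 0 255;0 0 0 0 0 0 255"
}}

```text
time_s: 45.03
ee_pos: [0.4952, 0.0339, 0.0788]
eef_rot: [3.141, -0.0, 1.27]
force: [-0.8, -0.1, 0.3]
grip_width: 0.0498
grip_force: 45.0
```

Drop expected at TCP 0.0695.

>>> {"fn": "carry_out", "kwargs": {
  "motion": "0 0 -.003 0 0 0 255;0 0 -.003 0 0 0 255;0 0 -.003 0 0 0 255;0 0 -.003 0 0 0 255;0 0 0 0 0 0 255;0 0 0 0 0 0 255"
}}

```text
time_s: 45.53
ee_pos: [0.4951, 0.0336, 0.0665]
eef_rot: [3.141, -0.0, 1.269]
force: [-1.2, 1.4, 5.9]
grip_width: 0.0498
grip_force: 45.0
```

>>> {"fn": "carry_out", "kwargs": {
  "motion": "0 0 -.0018 0 0 0 255;0 0 -.0018 0 0 0 255;0 0 0 0 0 0 255;0 0 0 0 0 0 255;0 0 0 0 0 -5.5 255;0 0 0 0 0 -5.5 255;0 0 0 0 0 -5.5 255;0 0 0 0 0 -5.5 255;0 0 0 0 0 -5.5 255;0 0 0 0 0 -5.5 255;0 0 0 0 0 -5.5 255;0 0 0 0 0 -5.5 255;0 0 0 0 0 -3 255;0 0 0 0 0 -3 255;0 0 0 0 0 -3 255;0 0 0 0 0 0 255;0 0 0 0 0 0 255"
}}

```text
time_s: 46.95
ee_pos: [0.4955, 0.0334, 0.0636]
eef_rot: [3.141, -0.001, 0.344]
force: [-1.8, 0.0, 12.4]
grip_width: 0.0501
grip_force: 45.0
```

```bash
python3 st.py
```

```text
[-0.01   0.538  0.164] [-1.83  0.04 12.4 ] 19.73 [0.4955 0.0334 0.0636]
```

>>> {"fn": "carry_out", "kwargs": {
  "motion": "0 0 0 0 0 -2.5 255;0 0 0 0 0 -2.5 255;0 0 0 0 0 0 255;0 0 0 0 0 0 255"
}}

```text
time_s: 47.28
ee_pos: [0.4949, 0.0333, 0.0635]
eef_rot: [3.141, 0.0, 0.258]
force: [-6.5, -1.9, 14.7]
grip_width: 0.0499
grip_force: 45.0
```

```bash
python3 st.py
```

```text
[-0.362  1.354  0.694] [-6.46 -1.95 14.69] 14.79 [0.4949 0.0333 0.0635]
```

Torque has risen, so the stops are reached. Releasing and moving well clear to the left.

>>> {"fn": "carry_out", "kwargs": {
  "motion": "0 0 0 0 0 0 76;0 0 0 0 0 0 76;0 0 0 0 0 0 76;0 0 .03 0 0 0 76;0 0 .03 0 0 0 0;0 0 .03 0 0 0 0;-.01 .035 0 0 0 0 0;-.01 .035 0 0 0 0 0;-.01 .035 0 0 0 0 0;-.01 .035 0 0 0 0 0;-.01 .035 0 0 0 0 0;-.01 .035 0 0 0 0 0;-.01 .035 0 0 0 0 0;-.01 .035 0 0 0 0 0;0 0 0 0 0 0 0;0 0 0 0 0 0 0"
}}

```text
time_s: 48.62
ee_pos: [0.4142, 0.3146, 0.1522]
eef_rot: [3.141, 0.001, 0.26]
force: [0.8, -0.3, -0.6]
grip_width: 0.0939
grip_force: 0.0
```

```bash
python3 jc.py 2>/dev/null
python3 - <<'E'
from meas import *
c=cam('top'); X=cloud(c); g=cv2.cvtColor(c["pixels"],cv2.COLOR_RGB2GRAY).astype(float); z=X[...,2]
for w in [(.5863,.0194),(.5727,-.0717),(.4954,.0335),(.4816,-.0576)]:
    d=X[...,:2]-w; r=np.hypot(d[...,0],d[...,1]); m=(r<.0205)&(r>.012)&(abs(z-.0885)<.006)
    dk=np.clip(np.median(g[m])-g[m]-5,0,None); s=(dk*np.exp(-4j*np.arctan2(d[m][:,1],d[m][:,0]))).sum()
    n=X[(r<.023)&(z>.08)]; print(w,"bars",-np.degrees(np.angle(s))/4,abs(s)/dk.sum())
b=cam('side')
cv2.imwrite("pics/f.png",np.vstack([cv2.resize(c["pixels"][150:370,140:500,::-1],(480,293)),cv2.resize(b["pixels"][130:330,230:450,::-1],(480,300))[:,:480]]))
E
```

```text
(0.5865, 0.0194) 231 0.0881 ((586.51123046875, 19.222576141357422), 19.808698654174805)
(0.5725, -0.0716) 235 0.0883 ((572.5844116210938, -71.5779037475586), 19.884130477905273)
(0.4955, 0.0334) 245 0.0881 ((495.3868408203125, 33.405921936035156), 19.844276428222656)
(0.4815, -0.0576) 251 0.0883 ((481.6273498535156, -57.602813720703125), 19.938737869262695)
[315. 233.] [0.6017 0.0262] [596.3  21.8] 54.8 0.0269 bars -0.0 conf nan
[354. 240.] [ 0.58   -0.0719] [581.2 -73.2] 54.2 0.0295 bars -0.0 conf nan
[307. 272.] [0.5061 0.0377] [501.8  36. ] 54.6 0.0259 bars -0.0 conf nan
[347. 279.] [ 0.4912 -0.0626] [487.4 -60.8] 54.7 0.0261 bars -0.0 conf nan
(0.5863, 0.0194) bars -18.525230702752058 0.9544315815074551
(0.5727, -0.0717) bars -17.905034096519852 0.9546424472580465
(0.4954, 0.0335) bars -29.219997957175305 0.4340497212551727
(0.4816, -0.0576) bars -17.10143513885543 0.9528197437125729
```

View pics/f.png

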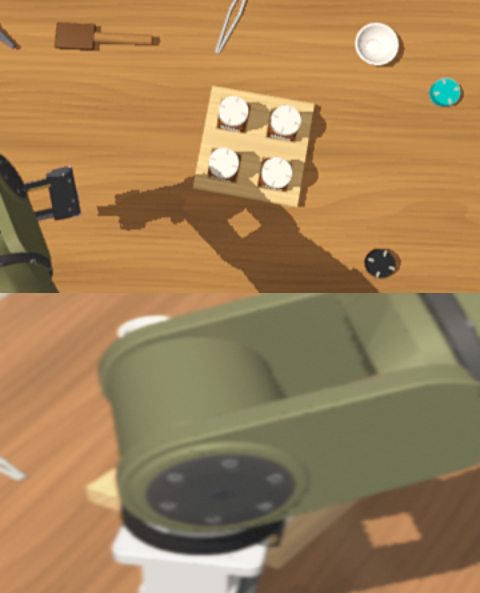

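The final view shows all four jars capped in the rack at (233,112), (286,121), (224,163) and (277,173). All the cap tops are at the same caught height and the other things haven't moved. Handing in.

```bash
python3 -c "
from station import ctrl
print(ctrl.hand_in())"
```

```text
the job is handed in; nothing more can be done
None
```

All four jars are in the rack's wells, each closed with an off-white cap turned to its stops and measured at the caught height (top about 88 mm above the bench); the job was handed in at about 49 s, with no verdict returned.

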